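Put the weights tray away

TASK

Two blue tool units on the conservation bench have their spring trays popped out. Push the tray that holds the round brass weights all the way in until its push-push latch catches, let go and make sure it stays in; leave the tray with the flat bone folders popped out as it is.

Things in the scene. Friction and masses are not known exactly. Their poses are not given: they have to be found in the camera images.
- weights_tray (a joint): Slide of the tray to latch, in m: 0 = popped out, grows as it is pushed in. A spring pushes it out (3 N at 0, 8 N when in). Push-push latch: pushed past 0.076 and let go, it comes back and stays at 0.070, its front 9 mm off the housing; hard stop, front on housing, at 0.079. Let go sooner it springs out. Once latched, a second push past 0.076 pops it out again.
- weights_face (a point): Middle of the face of the push block (80 mm wide, z 16 to 52 mm) standing 24 mm out from the tray's grey front plate (144 mm wide, z 6 to 56 mm); 34 mm above the bench, moves with the tray. x: level, into the unit, the way to push; y: along the front; z up. Tray holds round brass weights 31 mm wide. Fixed blue housing 150 wide, 180 deep, 64 mm high, 115 mm behind this face when out.
- tools_tray (a joint): Slide of the other tray, same mechanism and values; it is to stay at 0, popped out.
- tools_face (a point): Middle of the face of the other tray's push block; same sizes, axes and housing. This tray holds flat ivory-coloured bone folders, 14 x 96 mm, tops 34 mm above the bench, lying parallel to its front.

How it is judged:
By the outcome, as a careful person would: the job done as asked, in the order asked, and still so for the second after the job is handed in, with the robot touching nothing.
It also fails if it takes over 32 s, if anything falls off the work surface, if the arm or the gripper's body presses on something with over 40 N, if the wrist force passes 120 N, or if a joint passes its speed limit or range.

ROBOT

A 7-joint arm with a two-finger parallel gripper is mounted at the origin on the work surface. World frame = base frame: x ahead of the robot, y to its left, z up, the work surface at z = 0. Lengths are in m, angles in rad, forces in N, time in s.
With the tool pointing down it reaches from about 0.4 to 0.9 m from the base axis. Payload 5.6 kg.
Tool frame: the origin (TCP) lies midway between the tips of the shut fingers; the grasp point (between the pads) lies 19 mm behind it; z points along the fingers, y is the line along which they close (so a half turn about z gives the same grasp; the last joint's range is limited). The gripper opens to 92 mm and grips with 3 to 60 N. Pads are 20 mm wide; open, the fingers measure 128 mm over their backs; the gripper's body (75 mm by 189 mm) begins 69 mm behind the grasp point.
Start: joints at [1.123, 0.468, -0.012, 1.603, 0.006, 1.071, -0.056], TCP at [0.256, -0.597, 0.215] pointing down, gripper open.
Joint ranges: [-2.53, 2.53], [-0.31, 2.02], [-1.57, 1.55], [0.28, 2.44], [-1.29, 4.43], [0.15, 1.84], [-2.92, 2.92]. Speed limits (rad/s): [2.57, 2.57, 3.14, 3.14, 3.14, 3.14, 3.14].

INTERFACE

Orientations are given as a 3x3 rotation matrix whose columns are the frame's x, y, z axes.
In Python, from station import env, effector, solver, viewer, workorder, search_frame, tip_of gives the robot as it stands. Calls block until the motion is done:
- env.reach(position, orientation): joint-space move of the TCP to a pose.
- env.movel(position, frame=None, rate=0.15): straight line of the TCP; frame=None keeps the orientation; rate is the mean speed in m/s.
- env.goto_joints(angles): joint-space move.
- effector.release() and effector.grasp(squeeze=None): open the fingers fully, or close them until they stop; squeeze is the grip in N (None keeps the last).
- env.pause(seconds).
- solver.inverse_kinematics(position, orientation): joint angles nearest the present ones, or None.
- env.sense(): the state.
- viewer.read_camera(name): name is "scene" or "top" or "wrist"; returns (picture, depth): 420x560x3 uint8, red, green, blue; 420x560 float32, m along the optical axis (not along the pixel's ray), 0 where there is no reading.
- viewer.camera_info(name): a dict with "intrinsics" (3x3 intrinsics, pixels), "dist_coeffs" ([k1, k2, p1, p2, k3] as OpenCV has them; the pictures are not rectified), "eye" and "rotation" of the camera in the world; the wrist camera has in their place "T_tool_cam" (4x4, takes a point from camera to tool coordinates, whose origin is the TCP and whose axes are the flange's). Camera axes: x right, y up, looking along -z (the intrinsics and any distortion apply to the point x, -y, -z); pixel columns grow to the right and rows downward; lengths in m; the calibration is good to about 2 mm. A picture is of the moment at which its call begins: read the wrist's pose just before it. camera_info takes no time and is no camera call.
A pose or a line that the arm cannot do raises env.PlanningError and nothing moves.
- workorder.finish_job(): hands the job in; it is judged then, once.
Trained networks look in the newest picture that a camera, given by its name, has taken for a name from the list of things; names that differ only in an ending like _2 or _b are one class to them, and where a whole thing is asked for, a point or a joint stands for the part that bears it (a point fixed in the world has none). Each returns a list of dicts, best first, with "score" (0 to 1); they miss things now and then, are a little off and sometimes report something else, mostly with a low value. They report only what shows in the picture. A call takes as long as a camera call.
- search_frame(camera, name): "at" ([x, y, z] in m, in world coordinates, good to about 4 mm: the middle of the surface that is visible of it).
- tip_of(camera, name): "at" ([x, y, z] in m, in world coordinates, good to about 4 mm: a listed point, or the origin of a listed thing).
The state is a dict: "t": time; "joint_positions": joint angles; "joint_velocities": joint speeds; "tau": joint torques, N m; "ee_pos": TCP position; "tcp_rot": TCP orientation; "wrist_force": force on the tool from outside, world axes, zero at the start; "moment": the same for the moment, N m; "gripper_width": finger opening in m; "grasp_force": force on a finger pad.
Only numpy, scipy, OpenCV 4.12 (cv2) and the standard library are available. Lean on these libraries where they do the work, as an engineer would, in place of code of your own. Each camera call takes 0.05 s, during which the arm holds its last target. There are 200 camera calls.

## Working session

There is one attempt and no reset: what is moved stays moved. The work goes in short steps, each a Python script; the robot and the scene stay as the last script left them, time stands still between calls to the robot, and variables do not carry over. Pictures are saved under pics/ and viewed, at most 10 in all, crops included, and the job is handed in when it is done.

```bash
mkdir -p pics; python3 - <<'E'
from station import *
import cv2
for c in("scene","top"):
    p,d=viewer.read_camera(c); cv2.imwrite(f"pics/{c}0.png",p[:,:,::-1])
    i=viewer.camera_info(c); print(c,i)
    for n in("weights_face","tools_face"):
        print(n,tip_of(c,n)); print(n,search_frame(c,n))
print(env.sense()["t"],env.sense()["tcp_rot"])
E
```

```text
scene {'intrinsics': array([[486.32892729,   0.        , 291.92332015],
       [  0.        , 486.32892729, 212.36477063],
       [  0.        ,   0.        ,   1.        ]]), 'dist_coeffs': array([-0.14581465,  0.        ,  0.        ,  0.        ,  0.        ]), 'eye': array([ 1.0201798 , -0.7196536 ,  0.81753679]), 'rotation': array([[ 0.87076374, -0.32200091,  0.37159915],
       [ 0.49161679,  0.58417917, -0.64579225],
       [-0.00913479,  0.74501686,  0.66698309]])}
weights_face [{'at': [0.5038, -0.289, 0.0326], 'score': 0.95}]
weights_face [{'at': [0.5633, -0.2769, 0.0456], 'score': 0.86}]
tools_face [{'at': [0.5063, 0.1589, 0.0342], 'score': 0.92}]
tools_face [{'at': [0.5522, 0.1492, 0.0343], 'score': 0.9}]
top {'intrinsics': array([[426.79637163,   0.        , 277.5463675 ],
       [  0.        , 426.79637163, 205.05138726],
       [  0.        ,   0.        ,   1.        ]]), 'dist_coeffs': array([-0.01540478,  0.        ,  0.        ,  0.        ,  0.        ]), 'eye': array([ 0.44113998, -0.03413677,  0.94745655]), 'rotation': array([[ 0.0264213 ,  0.98313347, -0.18097097],
       [-0.99914447,  0.02020985, -0.03608161],
       [-0.03181564,  0.18176947,  0.98282635]])}
weights_face [{'at': [0.5076, -0.2907, 0.0328], 'score': 0.55}]
weights_face [{'at': [0.5611, -0.264, 0.0467], 'score': 0.66}]
tools_face []
tools_face [{'at': [0.5655, 0.1625, 0.0339], 'score': 0.76}]
0.5 [[ 9.19205918e-01  3.93777193e-01 -4.85810864e-05]
 [ 3.93777194e-01 -9.19205919e-01  1.40891058e-05]
 [-3.91080536e-05 -3.20809133e-05 -9.99999999e-01]]
```

View pics/scene0.png

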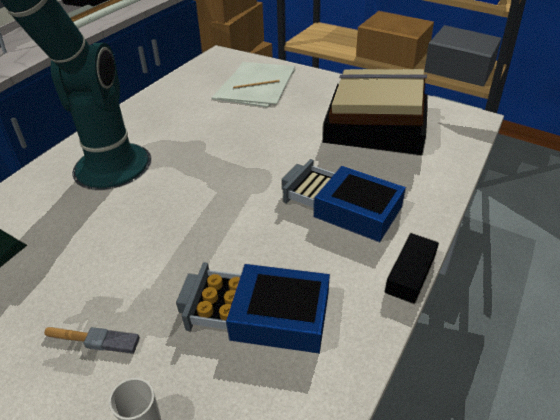

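View pics/top0.png

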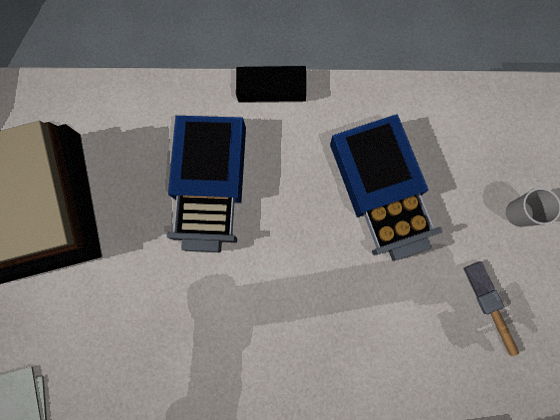

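The weights tray is the right-hand unit in the top view, with its push block at about (412,253) and its housing centred near (380,160). The bone folders are in the left unit, at about (203,215). Next I'll fit the housing outline and the face for the push axis.

```bash
cat > h.py <<'E'
from station import *
import numpy as np, cv2
def cloud(c):
    p,d=viewer.read_camera(c); i=viewer.camera_info(c)
    v,u=np.mgrid[:420,:560]
    n=cv2.undistortPoints(np.c_[u.ravel(),v.ravel()].astype(np.float32)[:,None],i["intrinsics"],i["dist_coeffs"])[:,0]
    z=d.ravel(); q=np.c_[n[:,0]*z,-n[:,1]*z,-z]
    w=q@i["rotation"].T+i["eye"]; w[z==0]=np.nan
    return p,w.reshape(420,560,3)
def measure(c="top"):
    p,w=cloud(c); P=w.reshape(-1,3)
    m=(P[:,2]>.056)&(P[:,2]<.075)&(P[:,1]<-.1)&(P[:,1]>-.4)&(P[:,0]>.5)&(P[:,0]<.9)
    mk=m.reshape(420,560).astype(np.uint8); mk=cv2.morphologyEx(mk,cv2.MORPH_OPEN,np.ones((5,5)))
    n,l,s,_=cv2.connectedComponentsWithStats(mk); k=1+np.argmax(s[1:,4])
    H=P[l.ravel()==k]
    r=cv2.minAreaRect(H[:,:2].astype(np.float32)); b=cv2.boxPoints(r)
    e=[b[1]-b[0],b[2]-b[1]]; a=max(e,key=np.linalg.norm); a=a/np.linalg.norm(a); a*=np.sign(a[0])
    ctr=np.array(r[0]); L=np.array([-a[1],a[0]])
    D=(P[:,:2]-ctr)
    x,y=D@a,D@L
    # front profile of the push block (z 40-56, |y|<30)
    f=(P[:,2]>.044)&(P[:,2]<.058)&(abs(y)<.03)&(x<-.09)&(x>-.25)
    g=(P[:,2]>.044)&(P[:,2]<.062)&(abs(y)>.045)&(abs(y)<.07)&(x<-.1)&(x>-.25)
    print(c,"ctr",ctr,"size",r[1],"axis",a,"yaw",np.arctan2(a[1],a[0]),"z",np.median(H[:,2]))
    print(" block front x pct",np.percentile(x[f],[1,5,50]) if f.any() else None,"plate",np.percentile(x[g],[2,50,98]) if g.any() else None)
    return p,ctr,a
E
python3 - <<'E'
from h import *
for c in("top","scene"):
    p,ctr,a=measure(c); print("face pred",ctr-a*.205)
    for A in (tip_of(c,"weights_face")): print(A)
E
```

```text
top ctr [ 0.70074087 -0.21629107] size (0.18089139461517334, 0.15173068642616272) axis [0.9398711  0.34152955] yaw 0.3485438 z 0.06669571168207011
 block front x pct [-0.20286219 -0.20031747 -0.1557626 ] plate [-0.17910382 -0.15562992 -0.10133954]
face pred [ 0.50806731 -0.28630463]
{'at': [0.5084, -0.2873, 0.0318], 'score': 0.83}
scene ctr [ 0.70052701 -0.21717429] size (0.17987215518951416, 0.15447181463241577) axis [0.9415988 0.3367368] yaw 0.34344915 z 0.06404361091343225
 block front x pct [-0.20314722 -0.2000315  -0.16934253] plate [-0.18052184 -0.16995733 -0.10135071]
face pred [ 0.50749926 -0.28620534]
{'at': [0.5045, -0.2836, 0.0338], 'score': 0.67}
```

```bash
cat >> h.py <<'E'
yaw=.346; a3=np.array([np.cos(yaw),np.sin(yaw),0]); F=np.array([.5078,-.2863,0])
R=np.array([[a3[0],a3[1],0],[a3[1],-a3[0],0],[0,0,-1.]])
def at(s,z=.024): return F+a3*s+[0,0,z]   # s: TCP along push axis from the popped-out face
def st(tag):
    s=env.sense(); print(tag,"t%.2f s%.4f z%.4f"%(s["t"],(s["ee_pos"]-F)@a3,s["ee_pos"][2]),"F along %.1f"%(s["wrist_force"]@a3),"|F| %.1f"%np.linalg.norm(s["wrist_force"])); return s
E
python3 - <<'E'
from h import *
effector.grasp(10); st("shut")
env.reach(at(-.06,.15),R); st("above")
env.movel(at(-.06),R,rate=.2); st("low")
env.movel(at(-.02),R,rate=.1); st("near")
for s in(-.012,-.008,-.004,.02,.05): env.movel(at(s),R,rate=.08); st("push")
p,d=viewer.read_camera("scene"); cv2.imwrite("pics/s1.png",p[:,:,::-1])
E
```

```text
shut t2.04 s-0.3425 z0.2146 F along 0.2 |F| 1.3
above t3.38 s-0.0609 z0.1503 F along -0.2 |F| 1.3
low t4.17 s-0.0598 z0.0247 F along -0.1 |F| 0.5
near t4.72 s-0.0195 z0.0239 F along -0.7 |F| 1.2
push t4.97 s-0.0117 z0.0240 F along -0.2 |F| 0.7
push t5.22 s-0.0090 z0.0238 F along -2.7 |F| 2.9
push t5.47 s-0.0045 z0.0238 F along -2.7 |F| 3.0
push t5.92 s0.0194 z0.0238 F along -4.8 |F| 4.9
push t6.44 s0.0485 z0.0238 F along -5.3 |F| 5.9
```

View pics/s1.png

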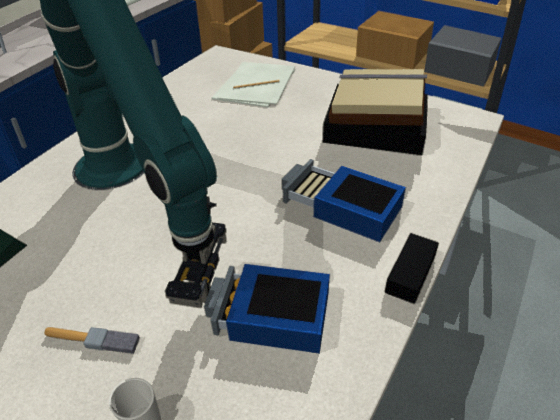

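The shut fingers are on the push block at about (215,300), and the tray is most of the way in with the housing unmoved. I'll keep going in small steps until the force jumps at the hard stop.

```bash
python3 - <<'E'
from h import *
env.movel(at(.06),R,rate=.06); st("push")
for s in np.arange(.062,.080,.0015):
    env.movel(at(s),R,rate=.03); env.pause(.1); q=st("step")
    if q["wrist_force"]@a3<-22: break
env.movel(at(.03),R,rate=.1); st("back")
env.movel(at(-.08),R,rate=.25); env.movel(at(-.08,.2),R,rate=.25); st("clear")
for c in("scene","top"):
    p,_,_=measure(c); cv2.imwrite(f"pics/{c}2.png",p[:,:,::-1]); print(tip_of(c,"weights_face"))
st("end")
E
```

```text
push t6.81 s0.0581 z0.0238 F along -6.7 |F| 7.2
step t7.16 s0.0597 z0.0238 F along -7.9 |F| 8.5
step t7.51 s0.0612 z0.0238 F along -7.5 |F| 8.1
step t7.86 s0.0626 z0.0238 F along -6.3 |F| 6.6
step t8.21 s0.0640 z0.0238 F along -7.4 |F| 7.9
step t8.56 s0.0652 z0.0238 F along -6.8 |F| 7.4
step t8.91 s0.0670 z0.0238 F along -6.6 |F| 7.0
step t9.26 s0.0685 z0.0238 F along -8.3 |F| 8.9
step t9.61 s0.0693 z0.0238 F along -9.2 |F| 10.3
step t9.96 s0.0693 z0.0238 F along -11.1 |F| 13.7
step t10.31 s0.0693 z0.0238 F along -14.8 |F| 17.6
step t10.66 s0.0693 z0.0238 F along -18.1 |F| 22.1
step t11.01 s0.0694 z0.0238 F along -21.5 |F| 26.5
step t11.36 s0.0693 z0.0237 F along -24.3 |F| 30.8
back t12.01 s0.0314 z0.0244 F along 1.3 |F| 1.5
clear t13.45 s-0.0798 z0.1988 F along -0.3 |F| 0.6
scene ctr [ 0.7002703  -0.21664396] size (0.17981760203838348, 0.15263180434703827) axis [0.9421034 0.3353227] yaw 0.34194773 z 0.06409095671264242
 block front x pct [-0.13520004 -0.13374309 -0.11715578] plate [-0.11180624 -0.10505244 -0.1002719 ]
[{'at': [0.5693, -0.2596, 0.0323], 'score': 0.69}]
top ctr [ 0.70060736 -0.21621844] size (0.18076908588409424, 0.15139122307300568) axis [0.9400177  0.34112573] yaw 0.3481142 z 0.06674775273741973
 block front x pct [-0.13668309 -0.13557017 -0.12043466] plate [-0.11281832 -0.1072236  -0.10097077]
[{'at': [0.5722, -0.264, 0.0349], 'score': 0.57}]
end t13.65 s-0.0804 z0.1984 F along -0.0 |F| 0.6
```

View pics/scene2.png

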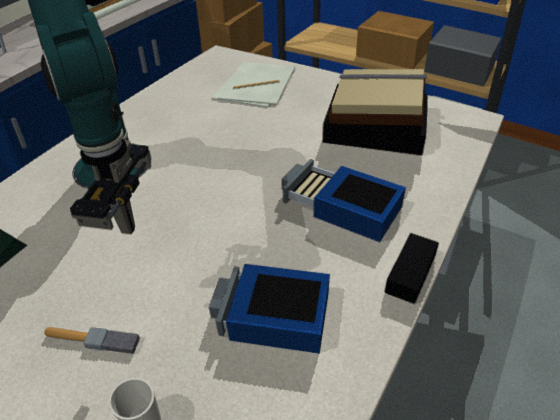

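The weights tray, with its front at about (225,300), sits about 68 mm in, a small gap off the housing, which fits the latched position. The folder tray at about (305,182) is still popped out, and the arm is clear. Handing in.

```bash
python3 - <<'E'
from h import *
print(workorder.finish_job())
E
```

```text
the job is handed in; nothing more can be done
None
```

I pushed the weights tray in to its hard stop and let go; the latch caught and it stayed in at about 70 mm. The bone-folder tray is still popped out, and I handed the job in at about 14 s with the arm clear.

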